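Tip the onions from the tub into the display tray

ROBOT

A 6-joint arm with a two-finger parallel gripper is mounted at the origin on the work surface. World frame = base frame: x ahead of the robot, y to its left, z up, the work surface at z = 0. Lengths are in mm, angles in rad, forces in N, time in s.
With the tool pointing down it reaches from about 300 to 825 mm from the base axis. Payload 5.4 kg.
Tool frame: the origin (TCP) lies at the very end of the fingers, on their centre line; the grasp point (between the pads) lies 19 mm behind it (ctrl.grip_point_offset is the distance from the TCP to the grasp point, in mm); y points along the fingers, z is the direction in which the jaws open and shut, and the axes are right-handed (so a half turn about y gives the same grasp; the last joint's range is limited). The gripper opens to 92 mm and grips with 3 to 60 N. Pads are 20 mm wide; open, the fingers measure 128 mm over their backs; the gripper's body (75 mm by 189 mm) begins 69 mm behind the grasp point.
Start: joints at [1.015, 0.158, 1.597, -0, 1.386, -0.21], TCP at [194.905, 540.942, 190.901] pointing down, gripper open.
Joint ranges: [-2.91, 2.91], [-0.94, 2.29], [0.18, 2.7], [-1.29, 4.43], [0.17, 2.64], [-3, 3]. Speed limits (rad/s): [2.57, 2.57, 3.14, 3.14, 3.14, 3.14].

INTERFACE

Orientations are given as a unit quaternion [x, y, z, w].
In Python, from bench import ctrl gives the robot as it stands.
- The arm moves only by the tool arm_command, never from a script. Its argument "rows" is one flat list of numbers, 7 for each row, row after row: the shift along the tool's x, y, z each as a share of 50 cm, from -1 to 1, then the turn, a rotation vector about the tool's x, y, z each as a share of 0.5 rad, from -1 to 1, then the opening in per cent of the stroke, from 0 (shut) to 100 (fully open). A call has 1 to 12 rows; each row shifts and turns the commanded pose from where the row before left it, along the tool's axes as they then stand; what a row does not reach is not made up. A row lasts 1/8 s, in which the tool goes at most 62.5 mm and 10.7 degrees, less where a joint would pass 70% of its speed; a pose out of reach is approached as far as the arm can. A call with a number of a shift or a turn outside -1 to 1 is refused whole. A call with a gripper value outside its range is refused whole. The fingers move at their own pace and stop on an object; the grip force is fixed at half the most. Time passes only in rows, so rows that do not move let the fingers close. It gives the time, the measured TCP pose, the force and the opening at its end, in the units of the state.
- ctrl.read_state(): the state, without advancing time (a new reading comes with each control period).
- ctrl.capture(name): name is "scene" or "side" or "wrist"; returns (picture, depth): 400x640x3 uint8, red, green, blue; 400x640 float32, mm along the optical axis (not along the pixel's ray), 0 where there is no reading.
- ctrl.calibration(name): a dict with "K" (3x3 intrinsics, pixels), "R" (3x3) and "t" (3): a world point X has camera coordinates R X + t; the wrist camera has in their place "hand_eye" (4x4, takes a point from camera to tool coordinates, whose origin is the TCP and whose axes are the tool frame's). Camera axes: x right, y down, z forward; pixel columns grow to the right and rows downward; lengths in mm; the calibration is good to about 2 mm. A picture is of the moment at which its call begins: read the wrist's pose just before it. calibration takes no time and is no camera call.
- ctrl.sign_off(): hands the job in, once; it reports no verdict.
The state is a dict: "clock": time; "joint_pos": joint angles; "qd": joint speeds; "effort": joint torques, N m; "eef_pos": TCP position; "eef_rot": TCP orientation; "force": force on the tool from outside, world axes, zero at the start; "moment": the same for the moment, N m; "opening": finger opening in mm.
Only numpy, scipy, OpenCV 4.12 (cv2) and the standard library are available. Lean on these libraries where they do the work, as an engineer would, in place of code of your own. Each camera call takes 0.05 s, during which the arm holds its last target.

TASK

Slide the empty wooden display tray along the bench until its end is squarely against the front face of the plywood riser, centred on the riser. Then take the heavy tub by its back handle and rock it forwards on its front base edge, without lifting it off the riser, so that all five onions roll out into the tray. Lower the tub gently back upright where it stood, let go of it, and leave the other goods on the bench where they are.

Things in the scene. Friction and masses are not known exactly. Their poses are not given: they have to be found in the camera images.
- riser: Fixed plywood display riser (a low box plinth), 260 mm (its x) by 220 mm (its y) by 80 mm high. Origin: centre of its underside, on the bench. Its -y side is the front, the side to pour over: a plain upright face at y = -110 mm; the top is flat at z = 80 mm.
- riser_edge (a point): Middle of the riser's front top edge (y = -110 mm, z = 80 mm in the riser's frame; same axes as the riser).
- tub_mid (a point): Heavy open steel tub with five onions in it (0.9 kg empty, 1.6 kg loaded), upright on the riser near its front edge. Base 160 mm (its x) by 140 mm (its y), walls 5 mm thick that flare outwards 10 degrees to a mouth of 209 x 189 mm, 140 mm high. This point: on its mid axis, 70 mm above its underside. Axes: z up, -y its front, where it pours, +y towards its handle.
- tub_bar (a point): Middle of the tub's handle: a fixed round bar along the tub's x, 14 mm thick, 100 mm free between its end stays, behind the back wall and level with the rim (y = +140 mm in the tub's frame, 140 mm above the underside). 34 mm free between bar and rim, nothing close above or behind. It can turn between the fingers as the tub rocks. Same axes as the tub.
- tub_heel (a point): Middle of the tub's front base edge, on which it rocks (y = -70 mm in the tub's frame, at its underside), standing 3 to 12 mm behind the riser's front edge. Rocked 80 degrees, the front wall lies level on the riser; beyond that the tub turns on the edge. Onions roll out at 95 to 105 degrees. At 55 to 65 degrees the bar passes straight above this edge: keep it pressed down there. Tub's axes.
- tray_mid (a point): Empty wooden display tray, open on top, standing on the bench in front of the riser: 240 mm (its x) by 280 mm (its y), 55 mm high outside, walls 9 mm thick, floor 6 mm thick, 0.6 kg, slides on the bench. This point: centre of its plan, 27.5 mm above the bench. Axes: z up, +y along its length towards the riser. Inside 222 x 262 mm.
- tray_end (a point): Middle of the outside of the tray's end wall that faces the riser (y = +140 mm in the tray's frame, 27.5 mm above the bench). Same axes as the tray.
- onion0_mid (a point): Centre of a golden-brown onion, 62 mm across, 140 g, loose in the tub; it rolls. Its axes turn with it.
- onion1_mid (a point): Centre of a golden-brown onion, 62 mm across, 140 g, loose in the tub; it rolls. Its axes turn with it.
- onion2_mid (a point): Centre of a golden-brown onion, 62 mm across, 140 g, loose in the tub; it rolls. Its axes turn with it.
- onion3_mid (a point): Centre of a golden-brown onion, 62 mm across, 140 g, loose in the tub; it rolls. Its axes turn with it.
- onion4_mid (a point): Centre of a golden-brown onion, 62 mm across, 140 g, loose in the tub; it rolls. Its axes turn with it.
- drink_can: Bystander: a plain aluminium drink can, 54 mm across and 115 mm high; leave it where it is. Origin: centre of its underside.
- jar: Bystander: an amber glass jar with a steel cap, 72 mm across and 100 mm high; leave it where it is. Origin: centre of its underside.
- food_tin: Bystander: a squat food tin, 84 mm across and 60 mm high; leave it where it is. Origin: centre of its underside.
- noodle_cup: Bystander: a white cup of instant noodles, 100 mm across the top and 96 mm high; leave it where it is. Origin: centre of its underside.
- tape_roll: Bystander: a roll of brown packing tape lying flat, 100 mm across and 48 mm high; leave it where it is. Origin: centre of its underside.
- soap_carton: Bystander: a small soap carton, 62 x 100 x 36 mm; leave it where it is. Origin: centre of its underside.
- cleaner_bottle: Bystander: a plain cleaner bottle, 72 mm across and 210 mm high; leave it where it is. Origin: centre of its underside.

How it is judged (in metres and radians):
On the way, in this order (a step that is already met when the one before it is completed fails the run):
1. the empty tray is against the riser's front face: gap under 20 mm at the middle of its end, within 30 mm of centred on the riser, square within 0.12 rad (y of tray_end in the frame of riser above -0.13 m and x of tray_end in the frame of riser between -0.03 and 0.03 m and angle between the y axis of tray_mid and the y axis of riser, either way round below 0.12 rad), for 0.2 s.
2. the tub is rocked forwards more than 0.9 rad on its front base edge, before all the onions are out (angle between tub_mid's own z axis and vertical above 0.9 rad and height (world z) of tub_heel below 0.1 m).
3. all five onions are in the tray (x of onion0_mid in the frame of tray_mid between -0.113 and 0.113 m and y of onion0_mid in the frame of tray_mid between -0.133 and 0.133 m and z of onion0_mid in the frame of tray_mid between -0.02 and 0.065 m and x of onion1_mid in the frame of tray_mid between -0.113 and 0.113 m and y of onion1_mid in the frame of tray_mid between -0.133 and 0.133 m and z of onion1_mid in the frame of tray_mid between -0.02 and 0.065 m and x of onion2_mid in the frame of tray_mid between -0.113 and 0.113 m and y of onion2_mid in the frame of tray_mid between -0.133 and 0.133 m and z of onion2_mid in the frame of tray_mid between -0.02 and 0.065 m and x of onion3_mid in the frame of tray_mid between -0.113 and 0.113 m and y of onion3_mid in the frame of tray_mid between -0.133 and 0.133 m and z of onion3_mid in the frame of tray_mid between -0.02 and 0.065 m and x of onion4_mid in the frame of tray_mid between -0.113 and 0.113 m and y of onion4_mid in the frame of tray_mid between -0.133 and 0.133 m and z of onion4_mid in the frame of tray_mid between -0.02 and 0.065 m), for 0.2 s.
At the end, for the whole second after the job is handed in: All five onions lie at rest in the tray; the tray stands flat on the bench, still against the riser's front (gap under 30 mm, within 40 mm of centred, square within 0.15 rad); the tub stands upright (within 0.05 rad) on the riser within 30 mm of where it stood, released and at rest (all of step 3 and y of tray_end in the frame of riser above -0.14 m and x of tray_end in the frame of riser between -0.04 and 0.04 m and angle between the y axis of tray_mid and the y axis of riser, either way round below 0.15 rad and angle between each of tray_mid, tub_mid's own z axis and vertical below 0.05 rad and distance of tub_mid from where it was at the start of the episode below 0.03 m and linear speed of each of tub, tray below 0.02 m/s and linear speed of each of onion0, onion1, onion2, onion3, onion4 below 0.05 m/s); the robot touches nothing.
It fails at once if the tub is lifted: its front base edge is more than 20 mm above the riser's top (height (world z) of tub_heel above 0.1 m).
It fails at once if the tub is let fall or flung: it turns faster than 3 rad/s (angular speed of tub above 3 rad/s).
It fails at once if one of the other goods on the bench is moved by more than 30 mm (distance of any of drink_can, jar, food_tin, noodle_cup, tape_roll, soap_carton, cleaner_bottle from where it was at the start of the episode above 0.03 m).
It also fails if it takes over 72 s, if anything falls off the work surface, if the arm or the gripper's body presses on something with over 40 N, if the wrist force passes 120 N, or if a joint passes its speed limit or range.

## Working session

There is one attempt and no reset: what is moved stays moved. The work goes in short steps, Python scripts to look and compute and a tool call to move; the robot and the scene stay as the last step left them, time stands still between calls to the robot, and variables do not carry over. Pictures are saved under pics/ and viewed, and the job is handed in when it is done.

Besides the shell and the picture viewer there is one more tool, called after "Call:" as name(argument=value, ...) on one line, values as JSON. arm_command: Moves the arm, as the interface text tells. Its arguments: {"type":"object","properties":{"rows":{"type":"array","items":{"type":"number"}}},"required":["rows"]}

```bash
ls; mkdir -p pics; python3 - <<'E'
from bench import ctrl
import cv2,numpy as np
print(ctrl.read_state())
for n in("scene","side","wrist"):
    print(n,ctrl.calibration(n))
for n in("scene","side"):
    p,d=ctrl.capture(n); cv2.imwrite(f"pics/{n}0.png",p[:,:,::-1]); np.savez(f"pics/{n}0.npz",p=p,d=d)
E
```

```text
pics
{'clock': 0.0, 'joint_pos': array([ 1.01486364e+00,  1.59020157e-01,  1.59824688e+00,  4.29050116e-06,
        1.38622650e+00, -2.10069278e-01]), 'qd': array([ 0.0018429 , -0.00015672,  0.00042322, -0.0001776 ,  0.00094217,
       -0.00013035]), 'effort': array([ 9.97930401e-04, -3.85556388e+01, -3.22117996e+01,  7.04998802e-02,
        3.77141917e-02, -1.30604744e-04]), 'eef_pos': array([194.56172167, 540.35348095, 189.92788528]), 'eef_rot': array([ 0.69718241, -0.12192537,  0.1214203 , -0.69593678]), 'force': array([0.2726137 , 0.7024519 , 0.23168085]), 'moment': array([ 0.00177277, -0.00792523, -0.0151354 ]), 'opening': 91.97581966565107}
scene {'K': array([[409.91023433,   0.        , 323.39948361],
       [  0.        , 409.91023433, 194.23780173],
       [  0.        ,   0.        ,   1.        ]]), 'R': array([[ 0.8873869 ,  0.46099131,  0.00561288],
       [ 0.29026793, -0.54921081, -0.78365299],
       [-0.35817457,  0.69703264, -0.62117347]]), 't': array([-547.08427575,   36.98908361, 1201.80990591])}
side {'K': array([[471.00926527,   0.        , 317.65320274],
       [  0.        , 471.00926527, 194.00598471],
       [  0.        ,   0.        ,   1.        ]]), 'R': array([[-0.92979817, -0.36785853,  0.01246865],
       [-0.29783628,  0.73204235, -0.6127051 ],
       [ 0.21626122, -0.5734057 , -0.79021326]]), 't': array([ 526.95541116,  143.74455262, 1029.25688577])}
wrist {'K': array([[300.226397 ,   0.       , 321.4937538],
       [  0.       , 300.226397 , 199.9734457],
       [  0.       ,   0.       ,   1.       ]]), 'hand_eye': array([[-4.72837167e-04,  9.60091257e-01,  2.79686531e-01,
        -7.86492550e+01],
       [ 5.83787521e-05, -2.79686535e-01,  9.60091370e-01,
        -1.92948253e+02],
       [ 9.99999887e-01,  4.70294634e-04,  7.61972594e-05,
         4.04929047e-01],
       [ 0.00000000e+00,  0.00000000e+00,  0.00000000e+00,
         1.00000000e+00]])}
```

View pics/scene0.png

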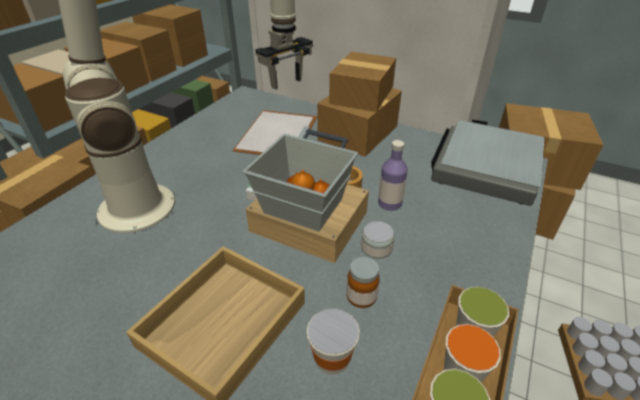

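View pics/side0.png

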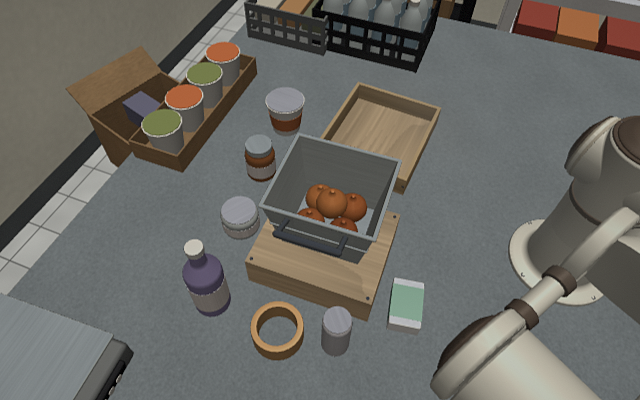

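The scene view shows the tray in the left foreground (centre about 218,320), the riser and tub (about 303,190), and the handle behind at about (325,138). In the side view the handle is at (310,240), the riser's top back corners are at (247,265) and (370,310), and the tray is at (383,130). Next I'll measure these with depth from both views.

```bash
cat > h.py <<'E'
import numpy as np,cv2
from bench import ctrl
def cloud(n,d):
    c=ctrl.calibration(n);K=c["K"];h,w=d.shape
    u,v=np.meshgrid(np.arange(w),np.arange(h))
    P=np.stack([(u-K[0,2])/K[0,0]*d,(v-K[1,2])/K[1,1]*d,d],-1)
    X=(P-c["t"])@c["R"]; X[d==0]=np.nan
    return X
def rect(pts):
    r=cv2.minAreaRect(pts.astype(np.float32)); return r
E
python3 - <<'E'
from h import *
for n in("scene","side"):
    f=np.load(f"pics/{n}0.npz");X=cloud(n,f["d"]);p=f["p"].astype(int)
    z=X[...,2]; roi=(X[...,0]>250)&(X[...,0]<800)&(abs(X[...,1])<450)
    # height histogram
    h,e=np.histogram(z[roi],bins=np.arange(-10,260,10)); print(n,list(zip(e[:-1].astype(int),h)))
    for lo,hi,nm in((50,60,"tray rim"),(75,85,"riser top"),(212,232,"rim/bar")):
        m=(roi&(z>lo)&(z<hi)).astype(np.uint8)
        k,l,s,c=cv2.connectedComponentsWithStats(m,connectivity=8)
        for i in range(1,k):
            if s[i,4]>40:
                q=X[l==i]; print(nm,s[i],"mean",q.mean(0).round(),"rect",np.round(cv2.minAreaRect(q[:,:2].astype(np.float32)),1) if 0 else cv2.minAreaRect(q[:,:2].astype(np.float32)))
E
```

```text
scene [(np.int64(-10), np.int64(21375)), (np.int64(0), np.int64(16140)), (np.int64(10), np.int64(1506)), (np.int64(20), np.int64(1568)), (np.int64(30), np.int64(1693)), (np.int64(40), np.int64(1825)), (np.int64(50), np.int64(3250)), (np.int64(60), np.int64(745)), (np.int64(70), np.int64(1742)), (np.int64(80), np.int64(634)), (np.int64(90), np.int64(2653)), (np.int64(100), np.int64(404)), (np.int64(110), np.int64(327)), (np.int64(120), np.int64(429)), (np.int64(130), np.int64(619)), (np.int64(140), np.int64(608)), (np.int64(150), np.int64(589)), (np.int64(160), np.int64(665)), (np.int64(170), np.int64(722)), (np.int64(180), np.int64(687)), (np.int64(190), np.int64(669)), (np.int64(200), np.int64(736)), (np.int64(210), np.int64(713)), (np.int64(220), np.int64(810)), (np.int64(230), np.int64(0)), (np.int64(240), np.int64(0))]
tray rim [379 187  25  12  70] mean [658. 335.  55.] rect ((652.5711059570312, 340.2814025878906), (71.68266296386719, 32.45303726196289), 5.752742290496826)
tray rim [247 198 121  51 318] mean [516.  96.  55.] rect ((532.023193359375, 115.75885772705078), (335.038
[... 4221 characters left out ...]
260.74151611328125, 221.6132049560547), 1.2932208776474)
riser top [189 278  37  24  94] mean [630. 385.  80.] rect ((635.5571899414062, 380.9543151855469), (71.01287841796875, 29.934104919433594), 46.70281219482422)
riser top [323 334  27   9  58] mean [384. 378.  80.] rect ((384.2767639160156, 375.8093566894531), (46.56312561035156, 14.931074142456055), 18.403596878051758)
rim/bar [ 258  133  144  110 2156] mean [481. 153. 220.] rect ((479.53887939453125, 153.75425720214844), (217.3893280029297, 199.1262664794922), 2.075899839401245)
rim/bar [272 223  72  35 665] mean [472. 293. 223.] rect ((474.3707275390625, 283.32843017578125), (122.7215805053711, 35.312225341796875), 1.835614562034607)
```

```bash
cat >> h.py <<'E'
from scipy.spatial.transform import Rotation as Ro
def go(target,yaw=None,R=None):
    """print tool-frame shares for going to world TCP target with jaw z axis at world angle yaw(deg), tool down"""
    s=ctrl.read_state(); R0=Ro.from_quat(s["eef_rot"]).as_matrix()
    d=R0.T@(np.array(target)-s["eef_pos"])/500
    if R is None:
        y=np.array([0,0,-1.]); a=np.radians(yaw); z=np.array([np.cos(a),np.sin(a),0]); R=np.stack([np.cross(y,z),y,z],1)
    rv=Ro.from_matrix(R0.T@R).as_rotvec()/0.5
    print("pos",s["eef_pos"].round(1),"shift",d.round(4),"turn",rv.round(4),"force",s["force"].round(1),"t",round(float(s["clock"]),2),"q",s["joint_pos"].round(2),"op",round(s["opening"],1))
E
python3 - <<'E'
from h import *
s=ctrl.read_state(); print(Ro.from_quat(s["eef_rot"]).as_matrix().round(3))
for y in(85.8,-94.2): go((330,100,300),y)
E
```

```text
[[ 0.941 -0.001  0.339]
 [-0.339 -0.001  0.941]
 [-0.    -1.    -0.002]]
pos [194.6 540.4 190. ] shift [ 0.5533 -0.2189 -0.7373] turn [ 0.0031 -0.545  -0.0011] force [-0.9  0.3 -0.2] t 0.1 q [ 1.01  0.16  1.6   0.    1.39 -0.21] op 92.0
pos [194.6 540.4 190. ] shift [ 0.5533 -0.2189 -0.7373] turn [1.7000e-03 5.7382e+00 4.5000e-03] force [-0.9  0.3 -0.2] t 0.1 q [ 1.01  0.16  1.6   0.    1.39 -0.21] op 92.0
```

Call:
arm_command(rows=[0, -0.11, 0, 0, -0.272, 0, 100, 0, -0.11, 0, 0, -0.272, 0, 100, 0.037, 0, -0.095, 0, 0, 0, 100, 0.037, 0, -0.095, 0, 0, 0, 100, 0.037, 0, -0.095, 0, 0, 0, 100, 0.037, 0, -0.095, 0, 0, 0, 100, 0.037, 0, -0.095, 0, 0, 0, 100, 0.037, 0, -0.095, 0, 0, 0, 100, 0.037, 0, -0.095, 0, 0, 0, 100, 0.037, 0, -0.095, 0, 0, 0, 100, 0.037, 0, -0.095, 0, 0, 0, 100])

```text
clock: 1.48
eef_pos: [329.4, 100.8, 300.6]
eef_rot: [-0.707, 0.026, -0.026, 0.707]
force: [0.4, 0.5, 0.1]
opening: 92.2
```

```bash
python3 - <<'E'
from h import *
go((463,-330,150),85.8)
E
```

```text
pos [329.4 100.8 300.6] shift [ 0.3297  0.3012 -0.8397] turn [-0.0002 -0.0006  0.0004] force [0.4 0.5 0.1] t 1.48 q [-0.06 -0.54  1.99  0.    1.7  -1.56] op 92.2
```

Call:
arm_command(rows=[0.033, 0.02, -0.084, 0, 0, 0, 60, 0.033, 0.02, -0.084, 0, 0, 0, 60, 0.033, 0.02, -0.084, 0, 0, 0, 60, 0.033, 0.02, -0.084, 0, 0, 0, 60, 0.033, 0.02, -0.084, 0, 0, 0, 60, 0.033, 0.02, -0.084, 0, 0, 0, 60, 0.033, 0.02, -0.084, 0, 0, 0, 60, 0.033, 0.02, -0.084, 0, 0, 0, 60, 0.033, 0.02, -0.084, 0, 0, 0, 60, 0.033, 0.02, -0.084, 0, 0, 0, 60, 0, 0.05, 0, 0, 0, 0, 60])

```text
clock: 2.85
eef_pos: [463.5, -331.8, 175.7]
eef_rot: [0.707, -0.027, 0.027, -0.706]
force: [0.3, 0.2, -0.6]
opening: 55.0
```

```bash
python3 - <<'E'
from h import *
go((463.4,-330.4,24),85.8)
p,d=ctrl.capture("wrist"); cv2.imwrite("pics/w1.png",p[:,:,::-1])
p,d=ctrl.capture("scene"); cv2.imwrite("pics/s1.png",p[:,:,::-1])
E
```

```text
pos [ 463.5 -331.8  175.7] shift [-0.0008  0.3033  0.0033] turn [ 0.0032 -0.0061  0.0023] force [ 0.3  0.2 -0.6] t 2.85 q [-0.83  0.16  1.63 -0.    1.35 -2.33] op 55.0
```

View pics/w1.png

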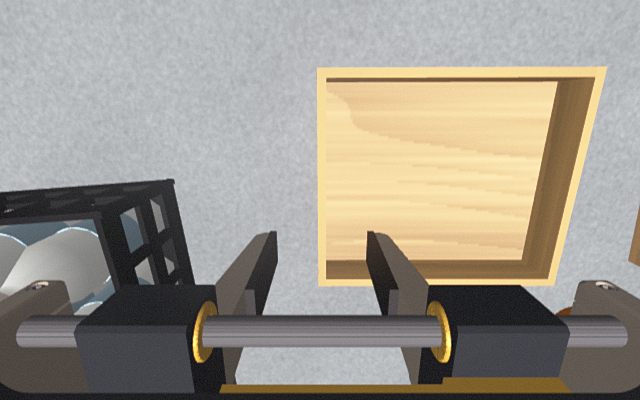

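View pics/s1.png

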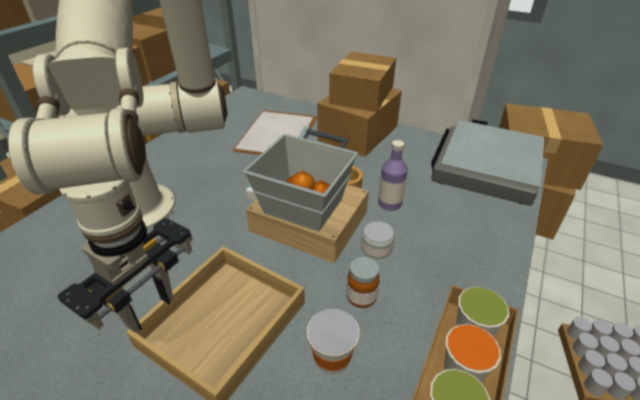

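The tray's back wall (u≈322) sits midway between the fingers (275 and 370). There's a dark crate to the left of the view at (175,182), so I'll check its position.

```bash
python3 - <<'E'
from h import *
f=np.load("pics/side0.npz");X=cloud("side",f["d"])
for u,v in((320,50),(415,66),(430,30),(325,15),(270,40),(300,45)): print((u,v),X[v,u].round())
m=(X[...,2]>15)&(X[...,1]<-370)&(X[...,0]>300)&(X[...,0]<650)
print(X[m].min(0),X[m].max(0))
E
```

```text
(320, 50) [ 752. -487.   15.]
(415, 66) [ 458. -515.   20.]
(430, 30) [ 452. -648.   64.]
(325, 15) [ 751. -522.  114.]
(270, 40) [ 923. -487.    6.]
(300, 45) [ 818. -484.   18.]
[ 450.53947452 -758.34407319   15.148733  ] [ 649.96664864 -507.93053689  199.70029642]
```

Call:
arm_command(rows=[0, 0.06, 0.003, 0, 0, 0, 60, 0, 0.06, 0, 0, 0, 0, 60, 0, 0.06, 0, 0, 0, 0, 60, 0, 0.06, 0, 0, 0, 0, 60, 0, 0.04, 0, 0, 0, 0, 60, 0, 0.02, 0, 0, 0, 0, 60, 0, 0, 0, 0, 0, 0, 0, 0, 0, 0, 0, 0, 0, 0, 0, 0, 0, 0, 0, 0, 0, 0, 0, 0, 0, 0, 0, 0, 0, 0, 0, 0, 0, 0, 0, 0, 0, 0, 0, 0, 0, 0])

```text
clock: 4.45
eef_pos: [463.5, -328.4, 26.5]
eef_rot: [0.707, -0.026, 0.026, -0.706]
force: [-0.7, -4.3, 0.2]
opening: 8.4
```

```bash
python3 - <<'E'
from h import *
go((463.4,-330.4,24),85.8)
E
```

```text
pos [ 463.5 -328.4   26.5] shift [ 0.0001  0.0051 -0.004 ] turn [ 0.0043 -0.001   0.0022] force [-0.7 -4.3  0.2] t 4.45 q [-0.83  0.32  1.75 -0.    1.07 -2.33] op 8.4
```

Call:
arm_command(rows=[0.0036, 0, 0.0247, 0, -0.02, 0, 0, 0.0038, 0, 0.0247, 0, -0.02, 0, 0, 0.0041, 0, 0.0247, 0, -0.02, 0, 0, 0.0043, 0, 0.0246, 0, -0.02, 0, 0, 0.0046, 0, 0.0246, 0, -0.02, 0, 0, 0.0048, 0, 0.0245, 0, -0.02, 0, 0, 0.0051, 0, 0.0245, 0, -0.02, 0, 0, 0.0053, 0, 0.0244, 0, -0.02, 0, 0, 0.0056, 0, 0.0244, 0, -0.02, 0, 0, 0.0058, 0, 0.0243, 0, -0.02, 0, 0, 0, 0, 0, 0, 0, 0, 0])

```text
clock: 5.82
eef_pos: [490.3, -205.0, 26.5]
eef_rot: [0.708, 0.01, -0.01, -0.706]
force: [-1.6, -5.1, 3.5]
opening: 8.1
```

```bash
cat >> h.py <<'E'
def measure(n,d,wins):
    X=cloud(n,d);z=X[...,2]
    for nm,lo,hi,x0,x1,y0,y1 in wins:
        m=(z>lo)&(z<hi)&(X[...,0]>x0)&(X[...,0]<x1)&(X[...,1]>y0)&(X[...,1]<y1)
        q=X[m]; print(n,nm,len(q),cv2.minAreaRect(q[:,:2].astype(np.float32)),"z",np.median(q[:,2]).round(1))
E
python3 - <<'E'
from h import *
go((490,-203,26),91.5)
for n in("scene","side"):
    p,d=ctrl.capture(n); cv2.imwrite(f"pics/{n}2.png",p[:,:,::-1])
    measure(n,d,[("trayrim",50,60,340,640,-180,68),("risertop",75,85,330,620,68,310)])
E
```

```text
pos [ 490.3 -205.    26.5] shift [-0.0005  0.001   0.004 ] turn [ 0.0033  0.004  -0.0003] force [-1.6 -5.1  3.5] t 5.83 q [-0.62  0.24  1.85 -0.    1.05 -2.22] op 8.1
scene trayrim 793 ((480.9749450683594, -55.907814025878906), (255.6195831298828, 248.37384033203125), 0.191592276096344) z 53.6
scene risertop 1629 ((477.87042236328125, 180.98165893554688), (261.16778564453125, 223.9652099609375), 0.8821379542350769) z 78.9
side trayrim 371 ((487.15399169921875, -62.308349609375), (245.65797424316406, 234.7484588623047), 0.007171766832470894) z 52.9
side risertop 5962 ((478.9044189453125, 184.84844970703125), (260.76153564453125, 223.74069213867188), 1.2310383319854736) z 78.6
```

View pics/scene2.png

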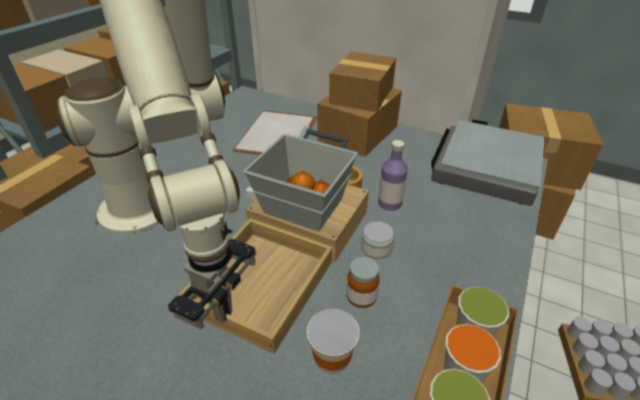

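The tray at (270,275) is now almost touching the riser. A small final push will close the gap.

Call:
arm_command(rows=[0, 0, 0.003, 0, 0, 0, 0, 0, 0, 0.003, 0, 0, 0, 0, 0, 0, 0.002, 0, 0, 0, 0, 0, 0, 0, 0, 0, 0, 0])

```text
clock: 6.42
eef_pos: [489.7, -204.8, 26.5]
eef_rot: [0.709, 0.009, -0.01, -0.705]
force: [-4.3, -14.2, 0.3]
opening: 8.3
```

Call:
arm_command(rows=[0, 0, -0.006, 0, 0, 0, 0, 0, 0, 0, 0, 0, 0, 50, 0, 0, 0, 0, 0, 0, 50, 0, 0, 0, 0, 0, 0, 50, 0, -0.05, 0, 0, 0, 0, 50, 0, -0.08, 0, 0, 0, 0, 50, 0, -0.12, 0, 0, 0, 0, 50, 0, -0.12, 0, 0, 0, 0, 40, 0, -0.12, 0, 0, 0, 0, 33, 0, -0.06, 0, 0, 0, 0, 33])

```text
clock: 7.68
eef_pos: [491.1, -204.3, 304.9]
eef_rot: [0.708, 0.011, -0.008, -0.706]
force: [0.3, 0.2, 0.5]
opening: 30.4
```

```bash

python3 - <<'E'
from h import *
go((474.5,293.5,300),92)
for n in("scene","side"):
    p,d=ctrl.capture(n); cv2.imwrite(f"pics/{n}3.png",p[:,:,::-1]); np.savez(f"pics/{n}3.npz",p=p,d=d)
    measure(n,d,[("trayrim",50,60,340,640,-230,70),("risertop",75,85,330,620,66,310),("tubrim",214,227,350,620,30,258),("bar",205,240,400,550,278,320)])
E
```

```text
pos [ 491.1 -204.3  304.9] shift [-0.0067  0.007   0.9962] turn [ 0.0055 -0.0164  0.0086] force [0.3 0.2 0.5] t 7.67 q [-0.62 -0.01  1.55  0.    1.59 -2.22] op 30.4
scene trayrim 1725 ((480.40325927734375, -69.35897827148438), (252.5016632080078, 284.1763916015625), 1.3847085237503052) z 53.7
scene risertop 1638 ((477.29925537109375, 179.70004272460938), (261.0447692871094, 223.10777282714844), 1.1927282810211182) z 78.8
scene tubrim 1053 ((479.24066162109375, 149.12942504882812), (216.7984161376953, 199.2861328125), 2.384960412979126) z 220.9
scene bar 228 ((474.331787109375, 286.5927734375), (15.704185485839844, 122.49700164794922), 89.9527816772461) z 222.4
side trayrim 670 ((487.42608642578125, -75.46212768554688), (240.3108673095703, 264.92041015625), 1.6284819841384888) z 52.8
side risertop 5976 ((478.69659423828125, 185.1770782470703), (260.4054870605469, 222.15032958984375), 1.198265552520752) z 78.7
side tubrim 2038 ((479.7536315917969, 153.95339965820312), (217.86026000976562, 198.5707244873047), 1.9804118871688843) z 221.0
side bar 628 ((474.01544189453125, 290.721923828125), (123.06098937988281, 24.18511199951172), 0.12371882051229477) z 223.8
```

View pics/scene3.png

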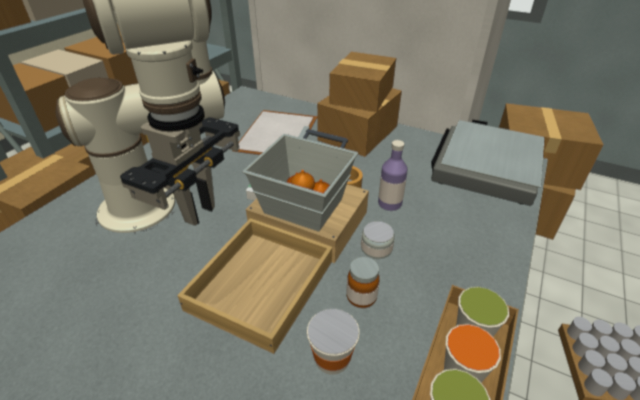

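View pics/side3.png

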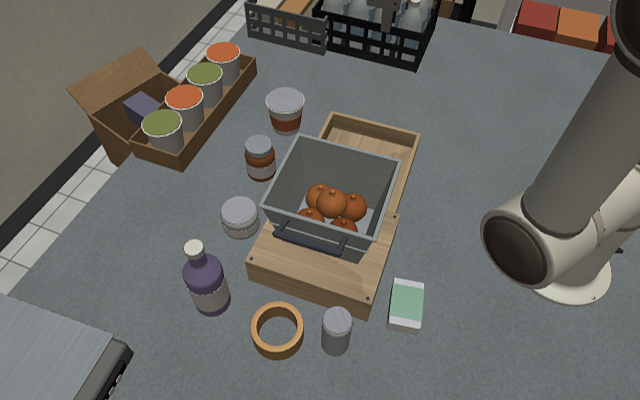

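The tray is flush with the riser: its far end is at y≈70, yaw 1.6° against 1.2° for the riser, and x is within about 5 mm. The two cameras disagree by about 5 mm on the bar's y, so I'll look at it with the wrist camera from above.

Call:
arm_command(rows=[-0.001, 0, 0.05, 0, -0.016, 0, 33, 0, 0, 0.1, 0, 0, 0, 33, 0, 0, 0.1, 0, 0, 0, 33, 0, 0, 0.1, 0, 0, 0, 33, 0, 0, 0.1, 0, 0, 0, 33, 0, 0, 0.1, 0, 0, 0, 33, 0, 0, 0.1, 0, 0, 0, 33, 0, 0, 0.1, 0, 0, 0, 33, 0, 0, 0.1, 0, 0, 0, 33, 0, 0, 0.1, 0, 0, 0, 33, 0, 0, 0.046, 0, 0, 0, 33, 0, 0, 0, 0, 0, 0, 33])

```text
clock: 9.28
eef_pos: [471.5, 294.6, 298.3]
eef_rot: [0.707, 0.012, -0.014, -0.707]
force: [-0.3, -1.2, -0.5]
opening: 30.2
```

```bash

python3 - <<'E'
from h import *
go((474.5,293,201),92)
s=ctrl.read_state(); p,d=ctrl.capture("wrist"); cv2.imwrite("pics/w4.png",p[:,:,::-1]); np.savez("pics/w4.npz",p=p,d=d,pos=s["eef_pos"],rot=s["eef_rot"])
E
```

```text
pos [471.5 294.6 298.3] shift [ 0.0067  0.1946 -0.0031] turn [ 0.0021  0.0042 -0.0078] force [-0.3 -1.2 -0.5] t 9.28 q [ 0.34  0.06  1.49  0.    1.59 -1.27] op 30.2
```

View pics/w4.png

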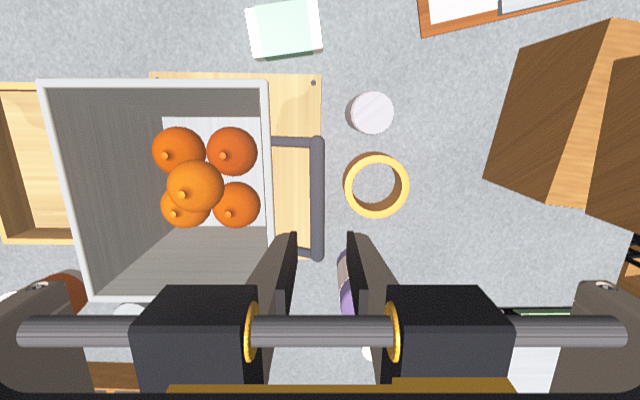

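```bash

python3 - <<'E'
from h import *
f=np.load("pics/w4.npz");d=f["d"];c=ctrl.calibration("wrist");K=c["K"];H=c["hand_eye"];R=Ro.from_quat(f["rot"]).as_matrix()
u,v=np.meshgrid(np.arange(640),np.arange(400))
P=np.stack([(u-K[0,2])/K[0,0]*d,(v-K[1,2])/K[1,1]*d,d],-1)@H[:3,:3].T+H[:3,3]
X=P@R.T+f["pos"]; X[d==0]=np.nan
m=(X[...,2]>200)&(X[...,2]<230)&(u>290)&(u<345)&(v<270)&(v>120)
q=X[m];print("bar+stays",len(q),q.min(0),q.max(0))
b=X[m&(X[...,1]>278)&(X[...,0]>435)&(X[...,0]<515)]
print("bar",len(b),b.min(0),b.max(0),np.median(b,0),cv2.fitLine(b[:,:2].astype(np.float32),cv2.DIST_L2,0,.01,.01).ravel())
t=X[(X[...,2]>216)&(X[...,2]<226)&(u<280)&(v<300)];print("rim",len(t),cv2.minAreaRect(t[:,:2].astype(np.float32)))
t=X[(X[...,2]>76)&(X[...,2]<84)&(v<300)&(u>150)&(u<330)];print("riser",len(t),t.min(0),t.max(0))
E
```

```text
bar+stays 2192 [411.78940916 264.54546416 207.51993197] [533.54871054 299.307217   227.66464928]
bar 1229 [435.00871202 281.99170525 218.93930746] [514.96149456 298.75811191 227.66464928] [473.29338289 290.63946415 224.86655852] [9.9938685e-01 3.5014011e-02 4.7385287e+02 2.9062656e+02]
rim 7742 ((476.6649169921875, 150.91845703125), (213.47218322753906, 197.30128479003906), 2.0848286151885986)
riser 8482 [344.95696641  71.58721596  76.22599875] [605.53081963 290.37246281  83.99968566]
```

The wrist camera puts the bar centre at (473.5, 290.8, 220.5) with yaw 2°. This matches the tub centre (y 151) plus 140 mm, and the expected height of 220 mm.

Call:
arm_command(rows=[0.005, 0, -0.007, 0, 0, 0, 33, 0, 0.05, 0, 0, 0, 0, 33, 0, 0.05, 0, 0, 0, 0, 33, 0, 0.04, 0, 0, 0, 0, 33, 0, 0.03, 0, 0, 0, 0, 33, 0, 0.022, 0, 0, 0, 0, 33, 0, 0, 0, 0, 0, 0, 33])

```text
clock: 10.2
eef_pos: [475.2, 289.7, 204.3]
eef_rot: [0.707, 0.012, -0.012, -0.707]
force: [0.0, 0.1, -0.0]
opening: 30.4
```

```bash

python3 - <<'E'
from h import *
go((473.5,291,201.5),92)
p,d=ctrl.capture("wrist"); cv2.imwrite("pics/w5.png",p[:,:,::-1])
E
```

```text
pos [475.2 289.7 204.3] shift [-0.0032  0.0055  0.0028] turn [ 0.0008 -0.0024 -0.0024] force [ 0.   0.1 -0. ] t 10.2 q [ 0.33  0.1   1.63 -0.    1.41 -1.27] op 30.4
```

View pics/w5.png

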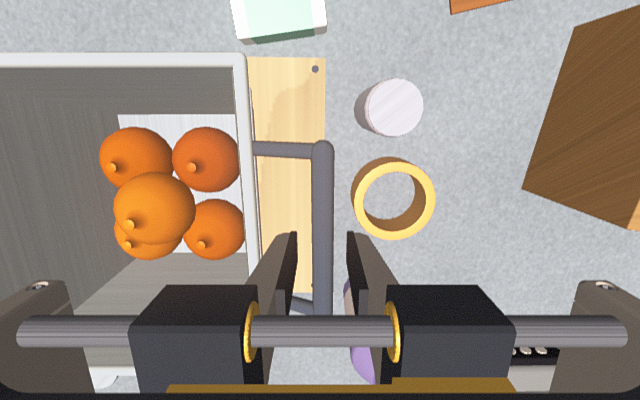

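The bar (u≈322) lies centred between the fingers (297 and 347). I'll go down 3 mm and close.

Call:
arm_command(rows=[0, 0.006, 0.002, 0, 0, 0, 33, 0, 0, 0, 0, 0, 0, 0, 0, 0, 0, 0, 0, 0, 0, 0, 0, 0, 0, 0, 0, 0, 0, 0, 0, 0, 0, 0, 0, 0, 0, 0, 0, 0, 0, 0])

```text
clock: 11.0
eef_pos: [476.1, 290.8, 203.5]
eef_rot: [0.707, 0.013, -0.011, -0.707]
force: [-1.3, -2.0, 6.2]
opening: 0.4
```

```bash

python3 - <<'E'
from h import *
go((473.5,291,201.5),92)
E
```

```text
pos [476.1 290.8 203.5] shift [-0.0053  0.004   0.0006] turn [ 0.0011 -0.0016  0.0042] force [-1.3 -2.   6.2] t 11.0 q [ 0.33  0.1   1.63 -0.    1.4  -1.27] op 0.4
```

```bash

python3 - <<'E'
from h import *
for n in("wrist","side","scene"):
    p,d=ctrl.capture(n); cv2.imwrite(f"pics/{n}6.png",p[:,:,::-1])
    if n=="side":
        cv2.imwrite("pics/side6c.png",cv2.resize(p[130:330,200:450,::-1],None,fx=3,fy=3))
        measure(n,d,[("tubrim",214,227,350,620,30,258)])
E
```

```text
side tubrim 1363 ((479.5281982421875, 154.1648406982422), (217.33291625976562, 198.81459045410156), 1.9656589031219482) z 221.0
```

View pics/wrist6.png

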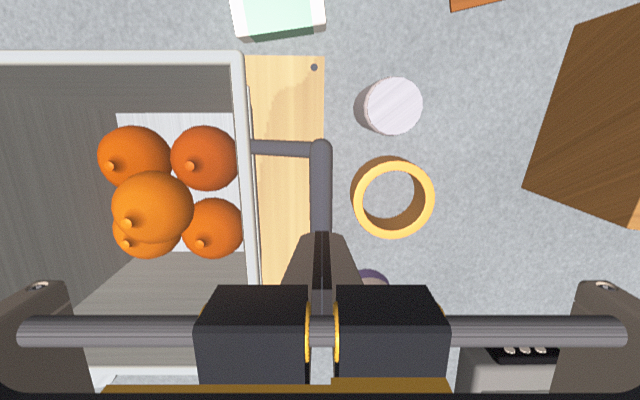

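View pics/side6c.png

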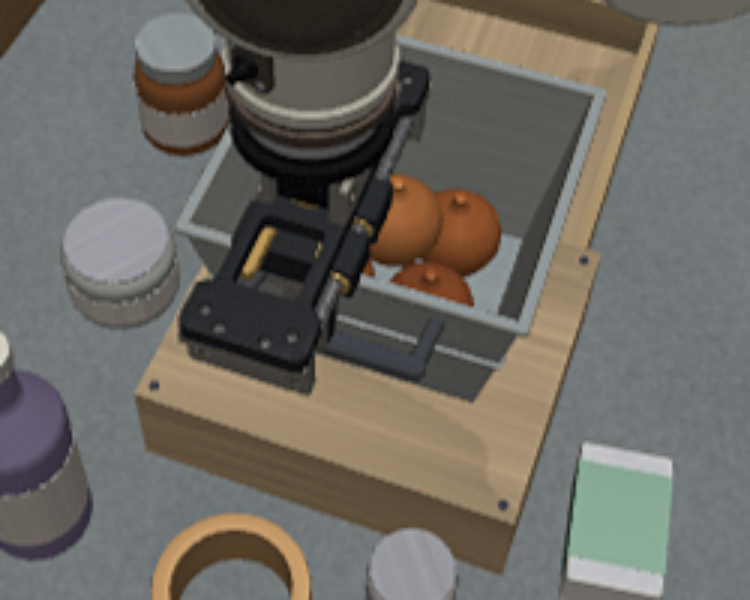

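```bash

python3 - <<'E'
import cv2
a=cv2.imread("pics/w5.png")[130:310,240:400];b=cv2.imread("pics/wrist6.png")[130:310,240:400]
cv2.imwrite("pics/z6.png",cv2.resize(cv2.hconcat([a,b]),None,fx=2.5,fy=2.5,interpolation=cv2.INTER_CUBIC))
c=cv2.imread("pics/scene6.png")[90:260,200:400]
cv2.imwrite("pics/z6s.png",cv2.resize(c,None,fx=3.5,fy=3.5,interpolation=cv2.INTER_CUBIC))
E
```

```text
(no output)
```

View pics/z6.png

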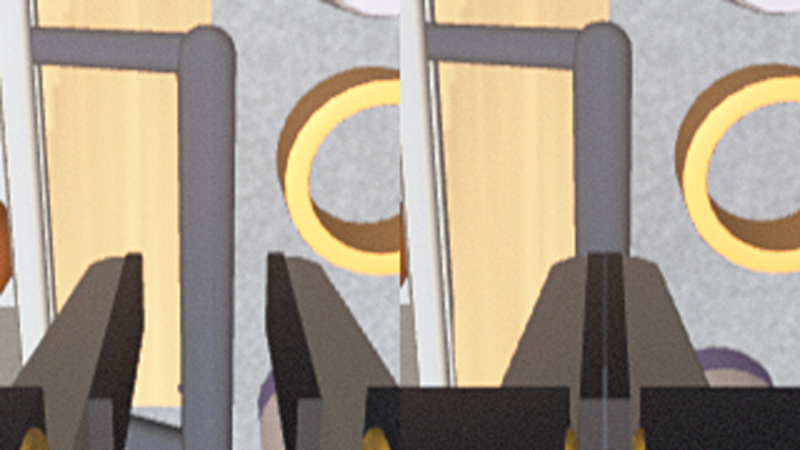

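View pics/z6s.png

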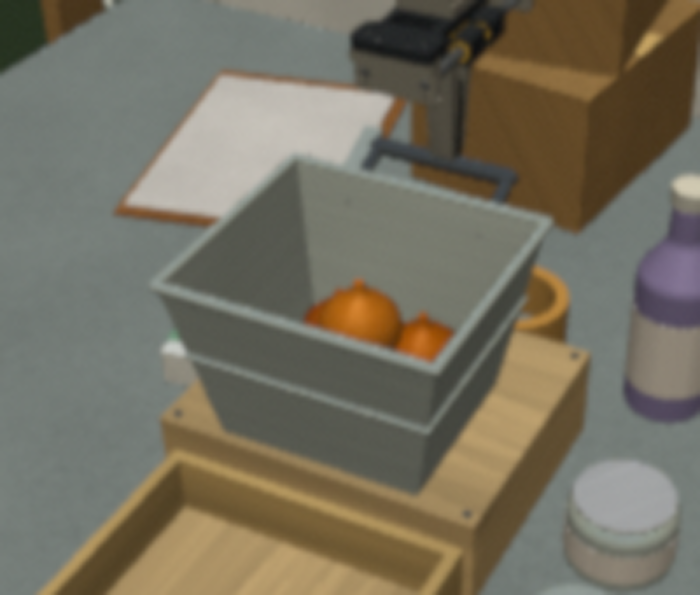

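```bash

python3 - <<'E'
from h import *
s=ctrl.read_state();print(s["eef_pos"],ctrl.grip_point_offset,s["force"])
pos,R=s["eef_pos"],Ro.from_quat(s["eef_rot"]).as_matrix()
p,d=ctrl.capture("wrist")
c=ctrl.calibration("wrist");K=c["K"];H=c["hand_eye"]
u,v=np.meshgrid(np.arange(640),np.arange(400))
P=np.stack([(u-K[0,2])/K[0,0]*d,(v-K[1,2])/K[1,1]*d,d],-1)@H[:3,:3].T+H[:3,3]
X=P@R.T+pos
for uu,vv in((322,160),(322,200),(322,225),(318,232),(318,236),(318,240),(326,240),(310,240),(318,260),(318,280),(240,150)): print(uu,vv,d[vv,uu],P[vv,uu].round(1),X[vv,uu].round(1))
p,d=ctrl.capture("scene");X=cloud("scene",d)
for v in range(120,142): print(v,[(int(X[v,u,0]),int(X[v,u,1]),int(X[v,u,2])) for u in (322,328,332)],p[v,328])
E
```

```text
[476.13799124 290.77759864 203.50020046] 18.700000000000003 [-1.50673603 -2.05848659  6.5574576 ]
322 160 170.53867 [-52.6 -22.9   0.5] [423.5 289.5 226.3]
322 200 177.51836 [-28.9 -22.5   0.5] [447.2 290.3 226. ]
322 225 180.90395 [-13.5 -23.5   0.5] [462.6 290.8 227. ]
318 232 179.82568 [ -9.8 -25.7  -1.9] [466.3 288.6 229.1]
318 236 174.48903 [ -9.6 -31.3  -1.8] [466.5 288.6 234.8]
318 240 168.62065 [ -9.8 -37.3  -1.8] [466.3 288.7 240.8]
326 240 168.05661 [-10.  -37.9   2.7] [465.9 293.2 241.3]
310 240 169.14215 [ -9.6 -36.9  -6.3] [466.7 284.2 240.3]
318 260 146.72879 [ -9.3 -60.3  -1.5] [466.7 289.  263.8]
318 280 128.30144 [ -9.8 -79.3  -1.3] [466.2 289.2 282.8]
240 150 172.18268 [-57.9 -19.6 -46.6] [419.8 242.3 223. ]
120 [(467, 275, 271), (486, 272, 277), (485, 297, 266)] [73 70 59]
121 [(468, 273, 269), (486, 272, 275), (484, 298, 262)] [74 70 60]
122 [(468, 273, 267), (486, 273, 271), (486, 296, 260)] [73 69 59]
123 [(469, 271, 265), (485, 274, 268), (484, 299, 255)] [74 70 59]
124 [(468, 274, 260), (484, 276, 263), (485, 297, 254)] [73 69 59]
125 [(470, 270, 260), (485, 2
[... 394 characters left out ...]
485, 276, 243), (485, 299, 232)] [73 69 58]
132 [(311, 576, 42), (484, 277, 239), (484, 301, 227)] [72 68 58]
133 [(461, 287, 225), (483, 279, 235), (354, 569, 53)] [72 68 58]
134 [(461, 286, 223), (483, 279, 232), (352, 573, 47)] [70 66 58]
135 [(463, 283, 222), (484, 276, 231), (489, 291, 225)] [64 63 58]
136 [(464, 282, 219), (480, 285, 222), (491, 287, 225)] [60 63 62]
137 [(464, 282, 216), (481, 284, 220), (493, 284, 223)] [54 56 55]
138 [(310, 577, 17), (480, 285, 216), (492, 285, 220)] [53 49 44]
139 [(311, 575, 14), (479, 287, 212), (494, 281, 219)] [71 55 36]
140 [(311, 576, 9), (337, 573, 18), (493, 284, 214)] [90 66 36]
141 [(312, 574, 6), (333, 580, 9), (351, 575, 17)] [95 70 37]
```

The fingers actually closed on top of the bar. The visible tips, seen by both the wrist and scene cameras, are at z≈228 while the reported TCP is 203.5, and the contact force agrees with that. So the real fingertips sit about 24 mm above the reported TCP. I'll open, go down with that allowance, and close again.

Call:
arm_command(rows=[0, -0.012, 0, 0, 0, 0, 33, 0, 0, 0, 0, 0, 0, 33, 0, 0, 0, 0, 0, 0, 33, -0.003, 0.02, 0, 0, 0, 0, 33, -0.002, 0.02, 0, 0, 0, 0, 33, 0, 0.012, 0, 0, 0, 0, 33, 0, 0, 0, 0, 0, 0, 33])

```text
clock: 12.12
eef_pos: [472.3, 290.8, 180.9]
eef_rot: [0.707, 0.012, -0.013, -0.707]
force: [0.2, -0.2, 1.1]
opening: 30.3
```

```bash

python3 - <<'E'
from h import *
go((473.5,291,182),92)
p,d=ctrl.capture("wrist"); cv2.imwrite("pics/w7.png",p[:,:,::-1])
E
```

```text
pos [472.3 290.8 180.9] shift [ 0.0023 -0.0021  0.0003] turn [ 0.001  -0.0015 -0.0032] force [ 0.2 -0.2  1.1] t 12.12 q [ 0.33  0.12  1.66 -0.    1.36 -1.27] op 30.3
```

View pics/w7.png

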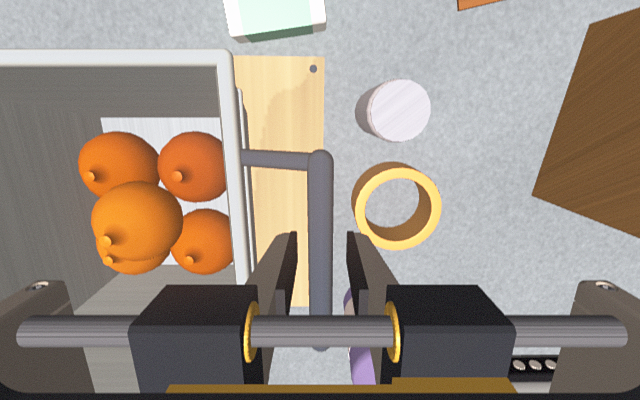

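The fingers now straddle the bar (u≈320, between 297 and 347), so I'll close.

Call:
arm_command(rows=[0, 0, 0, 0, 0, 0, 0, 0, 0, 0, 0, 0, 0, 0, 0, 0, 0, 0, 0, 0, 0, 0, 0, 0, 0, 0, 0, 0, 0, 0, 0, 0, 0, 0, 0])

```text
clock: 12.8
eef_pos: [473.2, 290.3, 182.3]
eef_rot: [0.707, 0.012, -0.012, -0.707]
force: [-1.2, -5.9, 2.8]
opening: 12.6
```

```bash

python3 - <<'E'
from h import *
go((473.5,291,182),92)
p,d=ctrl.capture("wrist"); cv2.imwrite("pics/w8.png",p[120:320,220:420,::-1])
E
```

```text
pos [473.2 290.3 182.3] shift [0.0006 0.0006 0.0014] turn [ 0.0027 -0.0019  0.0011] force [-1.2 -5.9  2.8] t 12.8 q [ 0.33  0.11  1.66 -0.    1.36 -1.27] op 12.6
```

View pics/w8.png

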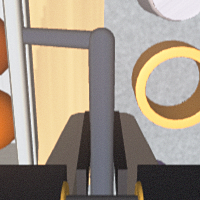

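The bar is held (opening 12.6). Now I'll compute the rocking arc in tool axes, where tool z is the tub's +y and tool y is down.

```bash

python3 - <<'E'
import numpy as np
def bar(th,e=10):
    r=np.hypot(210,140);p0=np.arctan2(140,210);f=lambda t:r*np.array([np.cos(p0+t),np.sin(p0+t)])
    t8=np.radians(80);t=np.radians(th)
    if th<=80:return f(t)
    q=f(t8)-[-e,0];a=t-t8;return np.array([[np.cos(a),-np.sin(a)],[np.sin(a),np.cos(a)]])@q+[-e,0]
T=[0,3,7]+list(range(11,80,4))[:-1]+[78,80]+list(range(83,108,3))
T=sorted(set([0,2,5]+list(range(9,78,4))+[80]+list(range(83,108,3))))
for a,b in zip(T[:-1],T[1:]):
    d=(bar(b)-bar(a))/500;print(a,b,"yshare %.4f zshare %.4f"%(-d[1],d[0]), (bar(b)-bar(0)).round(1))
E
```

```text
0 2 yshare -0.0145 zshare -0.0100 [-5.   7.2]
2 5 yshare -0.0211 zshare -0.0160 [-13.   17.8]
5 9 yshare -0.0267 zshare -0.0230 [-24.5  31.1]
9 13 yshare -0.0250 zshare -0.0248 [-36.9  43.7]
13 17 yshare -0.0233 zshare -0.0265 [-50.1  55.3]
17 21 yshare -0.0214 zshare -0.0280 [-64.1  66. ]
21 25 yshare -0.0193 zshare -0.0294 [-78.8  75.6]
25 29 yshare -0.0172 zshare -0.0307 [-94.2  84.3]
29 33 yshare -0.0151 zshare -0.0319 [-110.1   91.8]
33 37 yshare -0.0128 zshare -0.0328 [-126.5   98.2]
37 41 yshare -0.0105 zshare -0.0336 [-143.4  103.4]
41 45 yshare -0.0081 zshare -0.0343 [-160.5  107.5]
45 49 yshare -0.0057 zshare -0.0348 [-177.9  110.3]
49 53 yshare -0.0033 zshare -0.0351 [-195.4  112. ]
53 57 yshare -0.0008 zshare -0.0352 [-213.   112.4]
57 61 yshare 0.0017 zshare -0.0352 [-230.6  111.5]
61 65 yshare 0.0041 zshare -0.0350 [-248.1  109.5]
65 69 yshare 0.0065 zshare -0.0346 [-265.4  106.2]
69 73 yshare 0.0089 zshare -0.0341 [-282.5  101.8]
73 77 yshare 0.0113 zshare -0.0334 [-299.2   96.1]
77 80 yshare 0.0100 zshare -0.0245 [-311.4   91.1]
80 83 yshare 0.0102 zshare -0.0239 [-323.4   86. ]
83 86 yshare 0.0114 zshare -0.0234 [-335.1   80.3]
86 89 yshare 0.0126 zshare -0.0227 [-346.4   74. ]
89 92 yshare 0.0138 zshare -0.0221 [-357.5   67.1]
92 95 yshare 0.0150 zshare -0.0213 [-368.1   59.6]
95 98 yshare 0.0161 zshare -0.0205 [-378.4   51.6]
98 101 yshare 0.0171 zshare -0.0196 [-388.2   43. ]
101 104 yshare 0.0181 zshare -0.0187 [-397.5   34. ]
104 107 yshare 0.0191 zshare -0.0177 [-406.4   24.4]
```

Call:
arm_command(rows=[0, -0.0145, -0.01, 0, 0, 0, 0, 0, -0.0211, -0.016, 0, 0, 0, 0, 0, -0.0267, -0.023, 0, 0, 0, 0, 0, -0.025, -0.0248, 0, 0, 0, 0, 0, -0.0233, -0.0265, 0, 0, 0, 0, 0, -0.0214, -0.028, 0, 0, 0, 0, 0, -0.0193, -0.0294, 0, 0, 0, 0, 0, -0.0172, -0.0307, 0, 0, 0, 0])

```text
clock: 13.85
eef_pos: [476.6, 197.0, 268.9]
eef_rot: [-0.706, -0.013, 0.011, 0.708]
force: [-1.9, 6.1, 3.2]
opening: 13.3
```

```bash

python3 - <<'E'
from h import *
go((473.2+94.2*.035,290.3-94.2,182.3+84.3),92)
for n in("scene","side"):
    p,d=ctrl.capture(n); cv2.imwrite(f"pics/{n}9.png",cv2.resize(p[80:330,180:430,::-1],None,fx=2.2,fy=2.2))
E
```

```text
pos [476.6 197.  268.9] shift [-0.0002  0.0046 -0.0019] turn [-0.0053 -0.0005  0.0058] force [-1.9  6.1  3.2] t 13.85 q [ 0.16 -0.04  1.65  0.    1.53 -1.45] op 13.3
```

View pics/scene9.png

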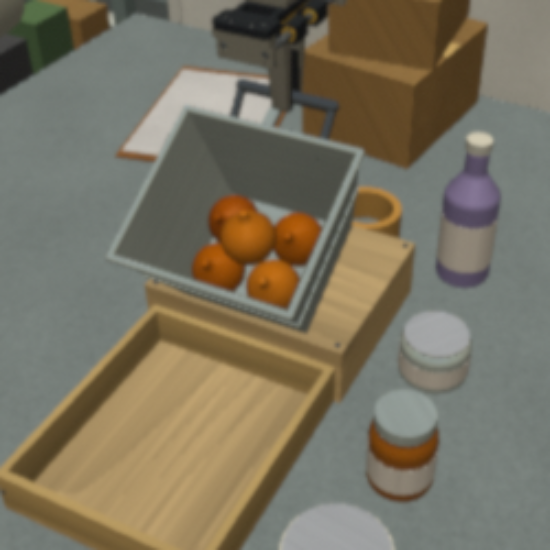

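View pics/side9.png

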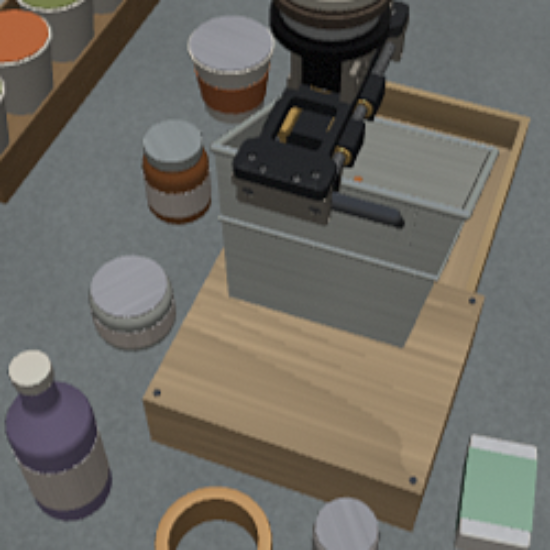

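The tub is rocking cleanly on its front edge with the handle held and the onions inside. I'll continue, pressing slightly as it passes the balance point.

Call:
arm_command(rows=[0, -0.014, -0.0319, 0, 0, 0, 0, 0, -0.0118, -0.0328, 0, 0, 0, 0, 0, -0.0095, -0.0336, 0, 0, 0, 0, 0, -0.0075, -0.0343, 0, 0, 0, 0, 0, -0.0055, -0.0348, 0, 0, 0, 0, 0, -0.0033, -0.0351, 0, 0, 0, 0, 0, -0.0008, -0.0352, 0, 0, 0, 0, 0, 0.0017, -0.0352, 0, 0, 0, 0, 0, 0.0041, -0.035, 0, 0, 0, 0, 0, 0.0065, -0.0346, 0, 0, 0, 0])

```text
clock: 15.2
eef_pos: [482.5, 24.2, 286.3]
eef_rot: [0.707, 0.013, -0.011, -0.707]
force: [2.2, -1.9, 1.6]
opening: 13.2
```

```bash

python3 - <<'E'
from h import *
go((473.2+265.4*.035,290.3-265.4,182.3+106.2),92)
for n in("scene","side"):
    p,d=ctrl.capture(n); cv2.imwrite(f"pics/{n}10.png",cv2.resize(p[80:330,180:430,::-1],None,fx=2.2,fy=2.2))
E
```

```text
pos [482.5  24.2 286.3] shift [-0.0001 -0.0044  0.0014] turn [ 0.0019 -0.0021  0.003 ] force [ 2.2 -1.9  1.6] t 15.2 q [-0.2  -0.13  1.71 -0.    1.57 -1.8 ] op 13.2
```

View pics/scene10.png

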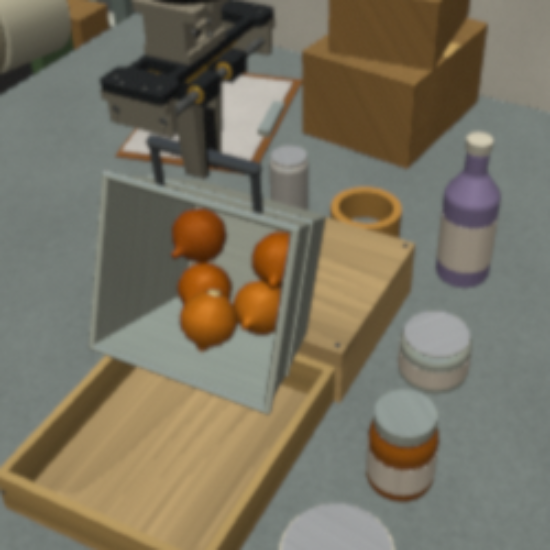

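View pics/side10.png

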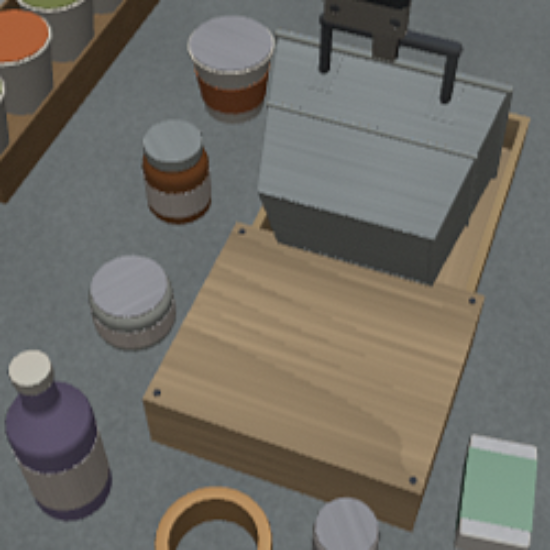

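Call:
arm_command(rows=[0, 0.0085, -0.0341, 0, 0, 0, 0, 0, 0.0108, -0.0334, 0, 0, 0, 0, 0, 0.0095, -0.0245, 0, 0, 0, 0, 0, 0.0102, -0.0239, 0, 0, 0, 0, 0, 0.0114, -0.0234, 0, 0, 0, 0, 0, 0.0126, -0.0227, 0, 0, 0, 0])

```text
clock: 16.05
eef_pos: [484.0, -55.8, 253.8]
eef_rot: [-0.707, -0.011, 0.013, 0.707]
force: [-0.7, -0.2, -1.9]
opening: 13.3
```

```bash

python3 - <<'E'
from h import *
go((473.2+346.4*.035,290.3-346.4,182.3+74),92)
for n in("scene","side"):
    p,d=ctrl.capture(n); cv2.imwrite(f"pics/{n}11.png",cv2.resize(p[80:330,180:430,::-1],None,fx=2.2,fy=2.2))
E
```

```text
pos [484.  -55.8 253.8] shift [ 0.0027 -0.005  -0.0006] turn [-0.0008 -0.0014 -0.0044] force [-0.7 -0.2 -1.9] t 16.05 q [-0.36 -0.11  1.75 -0.    1.51 -1.97] op 13.3
```

View pics/scene11.png

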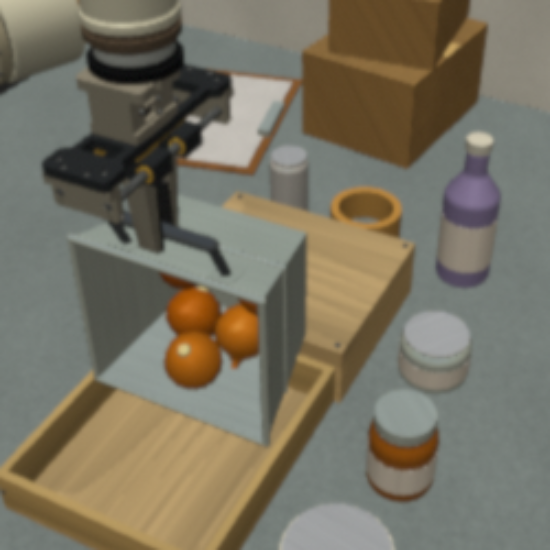

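View pics/side11.png

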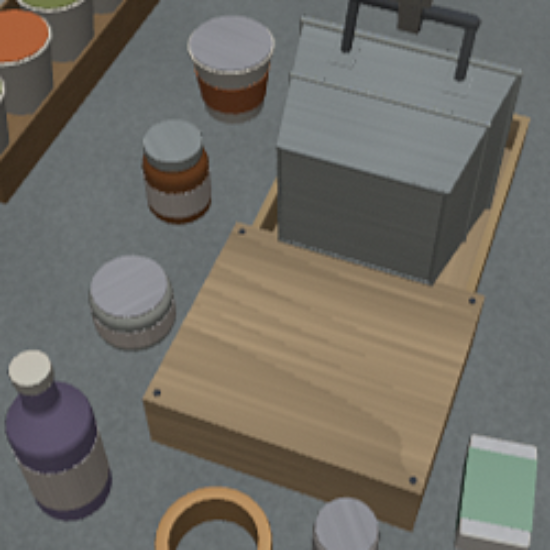

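The tub is at about 89° with its front wall just past level, the lip is over the tray, and the onions are moving forward. I'll continue slowly.

Call:
arm_command(rows=[0, 0.0069, -0.011, 0, 0, 0, 0, 0, 0.0069, -0.011, 0, 0, 0, 0, 0, 0.0075, -0.0107, 0, 0, 0, 0, 0, 0.0075, -0.0107, 0, 0, 0, 0, 0, 0.008, -0.0103, 0, 0, 0, 0, 0, 0.008, -0.0103, 0, 0, 0, 0, 0, 0, 0, 0, 0, 0, 0, 0, 0, 0, 0, 0, 0, 0])

```text
clock: 17.15
eef_pos: [485.9, -87.1, 232.3]
eef_rot: [-0.707, -0.012, 0.012, 0.707]
force: [-0.7, -0.2, -0.7]
opening: 13.0
```

```bash

python3 - <<'E'
from h import *
go((473.2+378.4*.035,290.3-378.4,182.3+51.6),92)
for n in("scene","side"):
    p,d=ctrl.capture(n); cv2.imwrite(f"pics/{n}12.png",cv2.resize(p[80:330,180:430,::-1],None,fx=2.2,fy=2.2))
E
```

```text
pos [485.9 -87.1 232.3] shift [ 0.0011 -0.0031 -0.002 ] turn [-0.0001 -0.0012  0.0002] force [-0.7 -0.2 -0.7] t 17.15 q [-0.42 -0.08  1.76  0.    1.46 -2.03] op 13.0
```

View pics/scene12.png

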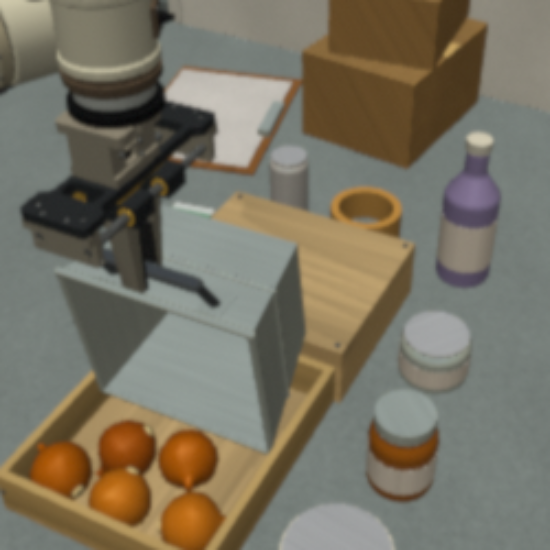

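View pics/side12.png

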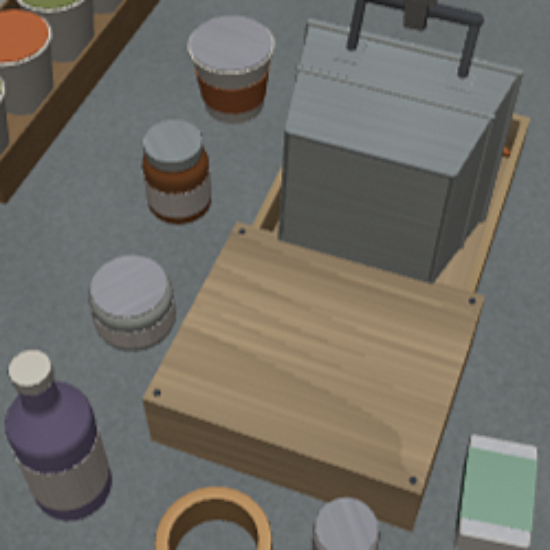

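All five onions are in the tray, in the lower left of the scene picture around (60–190, 445–525). Now I'll reverse the same arc.

Call:
arm_command(rows=[0, -0.0161, 0.0205, 0, 0, 0, 0, 0, -0.015, 0.0213, 0, 0, 0, 0, 0, -0.0138, 0.0221, 0, 0, 0, 0, 0, -0.0126, 0.0227, 0, 0, 0, 0, 0, -0.0114, 0.0234, 0, 0, 0, 0, 0, -0.0102, 0.0239, 0, 0, 0, 0, 0, -0.01, 0.0245, 0, 0, 0, 0, 0, -0.0113, 0.0334, 0, 0, 0, 0, 0, -0.0089, 0.0341, 0, 0, 0, 0])

```text
clock: 18.38
eef_pos: [482.4, 26.5, 288.3]
eef_rot: [0.707, 0.013, -0.011, -0.707]
force: [0.4, -3.2, 2.7]
opening: 12.8
```

```bash

python3 - <<'E'
from h import *
go((473.2+265.4*.035,290.3-265.4,182.3+106.2),92)
for n in("side",):
    p,d=ctrl.capture(n); cv2.imwrite(f"pics/{n}13.png",cv2.resize(p[80:330,180:430,::-1],None,fx=2.2,fy=2.2))
E
```

```text
pos [482.4  26.5 288.3] shift [ 0.0001 -0.0004 -0.0032] turn [ 0.001  -0.0017  0.0038] force [ 0.4 -3.2  2.7] t 18.38 q [-0.2  -0.13  1.7  -0.    1.57 -1.8 ] op 12.8
```

View pics/side13.png

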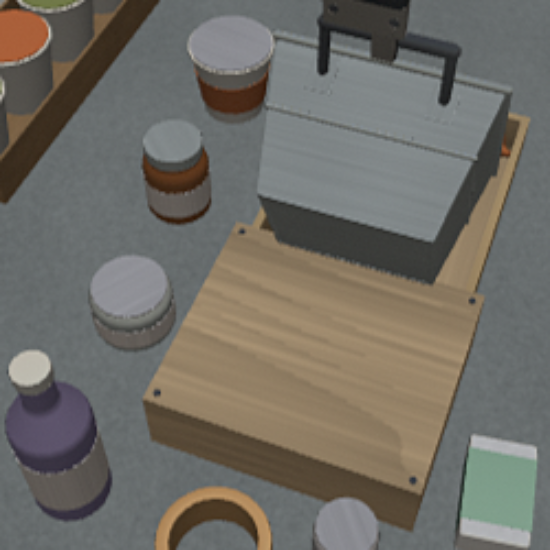

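The tub is back at about 69°, identical to the way out. I'll continue to 29°.

Call:
arm_command(rows=[0, -0.0045, 0.0346, 0, 0, 0, 0, 0, -0.0036, 0.035, 0, 0, 0, 0, 0, -0.0017, 0.0352, 0, 0, 0, 0, 0, 0.0008, 0.0352, 0, 0, 0, 0, 0, 0.0033, 0.0351, 0, 0, 0, 0, 0, 0.0057, 0.0348, 0, 0, 0, 0, 0, 0.0081, 0.0343, 0, 0, 0, 0, 0, 0.0105, 0.0336, 0, 0, 0, 0, 0, 0.0118, 0.0328, 0, 0, 0, 0, 0, 0.0145, 0.0319, 0, 0, 0, 0])

```text
clock: 19.68
eef_pos: [475.6, 197.9, 263.4]
eef_rot: [0.707, 0.012, -0.013, -0.707]
force: [-0.2, -0.4, -2.2]
opening: 13.0
```

```bash

python3 - <<'E'
from h import *
go((473.2+94.2*.035,290.3-94.2,182.3+84.3),92)
for n in("side",):
    p,d=ctrl.capture(n); cv2.imwrite(f"pics/{n}14.png",cv2.resize(p[80:330,180:430,::-1],None,fx=2.2,fy=2.2))
E
```

```text
pos [475.6 197.9 263.4] shift [ 0.0017 -0.0063 -0.0036] turn [ 0.0004 -0.0013 -0.003 ] force [-0.2 -0.4 -2.2] t 19.68 q [ 0.16 -0.04  1.66 -0.    1.52 -1.45] op 13.0
```

View pics/side14.png

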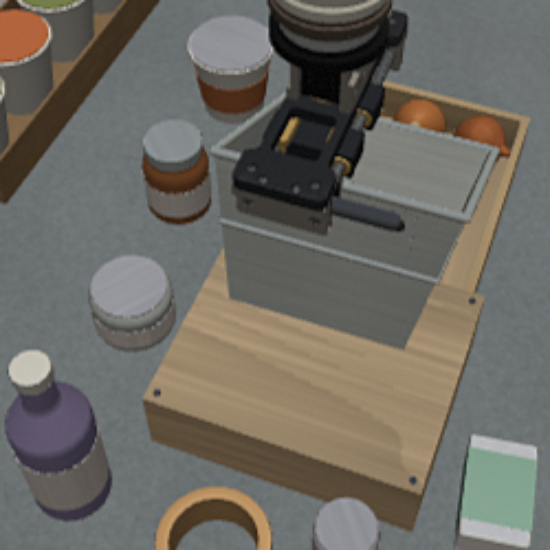

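Call:
arm_command(rows=[0, 0.013, 0.03, 0, 0, 0, 0, 0, 0.018, 0.0284, 0, 0, 0, 0, 0, 0.0214, 0.028, 0, 0, 0, 0, 0, 0.0233, 0.0265, 0, 0, 0, 0, 0, 0.025, 0.0248, 0, 0, 0, 0, 0, 0.0267, 0.023, 0, 0, 0, 0, 0, 0.0105, 0.008, 0, 0, 0, 0, 0, 0.0106, 0.008, 0, 0, 0, 0])

```text
clock: 20.72
eef_pos: [473.1, 285.5, 190.2]
eef_rot: [-0.707, -0.012, 0.012, 0.707]
force: [0.1, 1.0, 0.6]
opening: 13.0
```

```bash

python3 - <<'E'
from h import *
go((473.2,290.3,182.3),92)
E
```

```text
pos [473.1 285.5 190.2] shift [0.0006 0.0157 0.0095] turn [-0.0006 -0.0012 -0.    ] force [0.1 1.  0.6] t 20.73 q [ 0.32  0.1   1.66  0.    1.38 -1.28] op 13.0
```

Call:
arm_command(rows=[0, 0.005, 0.0035, 0, 0, 0, 0, 0, 0.005, 0.003, 0, 0, 0, 0, 0, 0.004, 0.002, 0, 0, 0, 0, 0, 0, 0, 0, 0, 0, 0])

```text
clock: 21.22
eef_pos: [473.2, 290.0, 183.6]
eef_rot: [-0.707, -0.012, 0.012, 0.708]
force: [-1.3, 5.5, 2.0]
opening: 13.4
```

```bash

python3 - <<'E'
from h import *
go((473.2,290.3,182.3),92)
p,d=ctrl.capture("side"); cv2.imwrite("pics/side15.png",p[:,:,::-1]); measure("side",d,[("tubrim",214,227,350,620,30,258)])
X=cloud("side",d); 
E
```

```text
pos [473.2 290.  183.6] shift [-0.      0.0027  0.0006] turn [-0.0028 -0.0016  0.0019] force [-1.3  5.5  2. ] t 21.23 q [ 0.33  0.11  1.66  0.    1.37 -1.27] op 13.4
side tubrim 1363 ((479.8403015136719, 153.8739013671875), (217.8636474609375, 198.42193603515625), 2.13077712059021) z 222.0
```

View pics/side15.png

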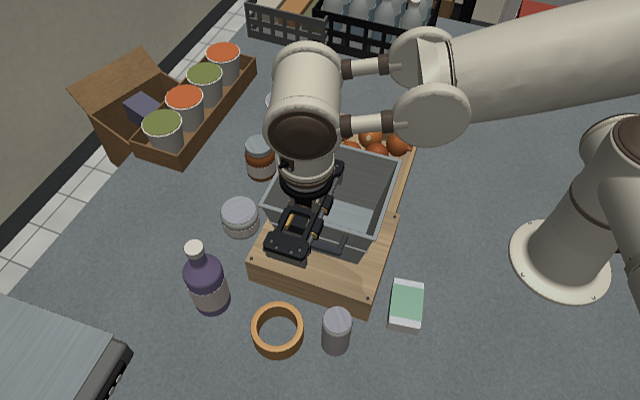

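The tub is almost down, with its rim where it began (153.9 against 154.2). I'll lower it the last 2 mm, release, and lift straight up.

Call:
arm_command(rows=[0, 0.002, 0, 0, 0, 0, 0, 0, 0.002, 0, 0, 0, 0, 0, 0, 0, 0, 0, 0, 0, 0])

```text
clock: 21.65
eef_pos: [473.7, 290.6, 182.3]
eef_rot: [-0.706, -0.013, 0.011, 0.708]
force: [-0.4, 6.6, 3.2]
opening: 13.1
```

Call:
arm_command(rows=[0, 0, 0, 0, 0, 0, 33, 0, 0, 0, 0, 0, 0, 33, 0, 0, 0, 0, 0, 0, 33])

```text
clock: 22.02
eef_pos: [472.9, 288.8, 180.9]
eef_rot: [0.707, 0.012, -0.012, -0.707]
force: [-0.2, 0.5, 0.3]
opening: 30.2
```

```bash

python3 - <<'E'
from h import *
go((473.2,290.3,182.3),92)
p,d=ctrl.capture("wrist"); cv2.imwrite("pics/w16.png",p[:,:,::-1])
E
```

```text
pos [472.9 288.8 180.9] shift [ 0.0007 -0.0027  0.003 ] turn [ 0.0018 -0.0022 -0.001 ] force [-0.2  0.5  0.3] t 22.02 q [ 0.33  0.11  1.67 -0.    1.36 -1.27] op 30.2
```

View pics/w16.png

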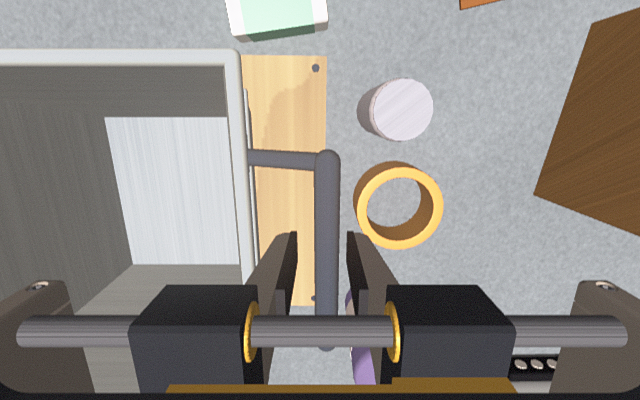

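The tub is empty and the fingers (297 and 347) are clear of the bar (u≈327). I'll lift straight up.

Call:
arm_command(rows=[0, -0.02, 0.005, 0, 0, 0, 33, 0, -0.04, 0, 0, 0, 0, 33, 0, -0.06, 0, 0, 0, 0, 33, 0, -0.08, 0, 0, 0, 0, 33, 0, -0.08, 0, 0, 0, 0, 33, -0.08, 0, 0, 0, 0, 0, 33, -0.08, 0, 0, 0, 0, 0, 33, 0, 0, 0, 0, 0, 0, 33])

```text
clock: 23.08
eef_pos: [391.5, 289.5, 322.6]
eef_rot: [-0.707, -0.013, 0.012, 0.707]
force: [0.4, -0.7, 0.3]
opening: 30.3
```

```bash

python3 - <<'E'
from h import *
go((473.2,290.3,182.3),92)
for n in("scene","side"):
    p,d=ctrl.capture(n); cv2.imwrite(f"pics/{n}17.png",p[:,:,::-1])
    measure(n,d,[("trayrim",50,60,340,640,-230,70),("tubrim",214,227,350,620,30,258),("bar",205,240,400,550,278,320)])
    # onions
    X=cloud(n,d);hs=cv2.cvtColor(p,cv2.COLOR_RGB2HSV)
    m=(hs[...,0]<18)&(hs[...,1]>170)&(X[...,1]<75)&(X[...,1]>-260)&(X[...,0]>340)&(X[...,0]<620)
    q=X[m];print(n,"onion px",len(q),np.nanmin(q,0).round(),np.nanmax(q,0).round())
    # bystander shift: bench depth diff
    d0=np.load(f"pics/{n}0.npz")["p"].astype(int); df=(abs(d0-p).sum(2)>60)
    cv2.imwrite(f"pics/diff{n}.png",(df*255).astype(np.uint8))
E
```

```text
pos [391.5 289.5 322.6] shift [ 0.1628  0.2809 -0.0045] turn [-0.0015  0.0019  0.0038] force [ 0.4 -0.7  0.3] t 23.07 q [ 0.39 -0.13  1.63  0.    1.64 -1.22] op 30.3
scene trayrim 2771 ((480.4149169921875, -69.45272827148438), (251.69503784179688, 284.2746887207031), 1.465150237083435) z 54.1
scene tubrim 1042 ((479.03009033203125, 150.59921264648438), (217.41549682617188, 200.13766479492188), 1.9102073907852173) z 220.9
scene bar 231 ((474.54022216796875, 287.6671447753906), (18.273784637451172, 121.76260375976562), 89.96743774414062) z 222.2
scene onion px 2520 [ 375. -199.   11.] [594. -76.  69.]
side trayrim 618 ((487.2347717285156, -74.48374938964844), (240.10499572753906, 265.23138427734375), 1.762938141822815) z 53.1
side tubrim 1756 ((479.7624816894531, 155.4049072265625), (217.6209259033203, 198.88790893554688), 1.8932455778121948) z 221.1
side bar 628 ((474.3734130859375, 290.8014221191406), (121.59789276123047, 24.80983543395996), 0.27886006236076355) z 223.9
side onion px 246 [ 381. -182.   25.] [598. -93.  67.]
```

View pics/scene17.png

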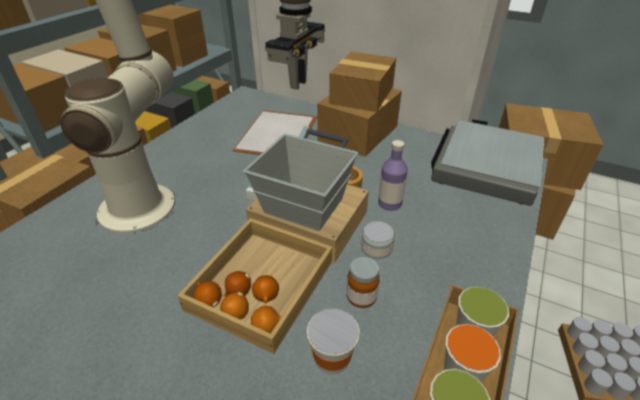

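View pics/side17.png

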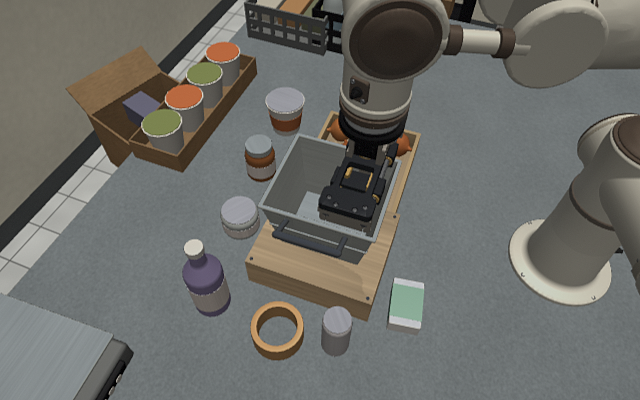

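View pics/diffside.png

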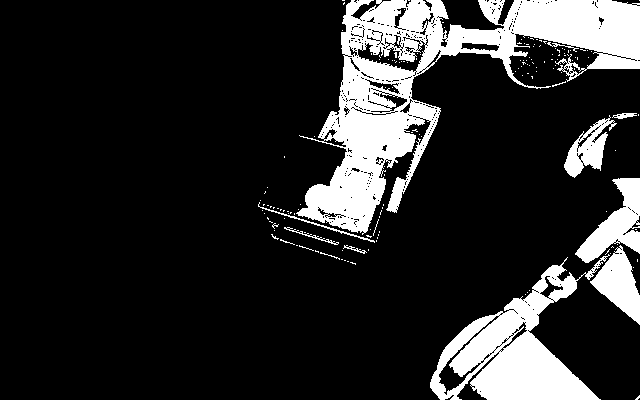

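The scene picture shows five onions in the tray at (207–265, 282–320). The tub is upright within about 1.5 mm of its start, and the difference image shows no bystander moved. I'll check that the onions are at rest, then hand in.

Call:
arm_command(rows=[0, -0.04, 0, 0, 0, 0, 33, 0, 0, 0, 0, 0, 0, 33, 0, 0, 0, 0, 0, 0, 33, 0, 0, 0, 0, 0, 0, 33])

```text
clock: 23.68
eef_pos: [392.9, 289.0, 340.3]
eef_rot: [0.707, 0.012, -0.012, -0.707]
force: [0.4, 0.1, 0.3]
opening: 30.2
```

```bash

python3 - <<'E'
from h import *
a=cv2.imread("pics/scene17.png").astype(int)[:,:,::-1];p,d=ctrl.capture("scene")
print("changed px in tray",(abs(a-p)[220:345,175:335].sum(2)>60).sum(),"tub",(abs(a-p)[130:222,243:360].sum(2)>60).sum())
ctrl.sign_off()
E
```

```text
changed px in tray 0 tub 0
the job is handed in; nothing more can be done
```

I slid the tray against the riser, rocked the tub on its front edge to about 98° so all five onions rolled into the tray, then lowered it upright and let go. The job was handed in at about 24 s of the 72 s allowed; sign-off gives no verdict, so these are only my own checks.

**Last checks**
- **Onions:** all five lie in the tray, and nothing in the tray or tub changed between the last two scene pictures.
- **Tray:** it is flush with the riser, within 10 mm of centred and square to within about 1°.
- **Tub:** it stands upright within about 2 mm of where it started, with the gripper well clear of it.
- **Other goods:** comparing side-camera pictures from before and after showed none of them moved.

**What failed or disagreed**
- **First handle grasp missed:** the fingers closed on top of the bar with about 6 N. The real fingertips turned out to be about 24 mm short of the reported TCP. I allowed for that, and the second grasp held.
- **Tray grasp:** it was made before I knew this, so it held only about the top 5 mm of the tray wall, but it did not slip.
- **Camera disagreement:** the scene and side cameras differed by about 5 mm in y, so I took the bar's position from the wrist camera.

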